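# Open the curing box hood past its over-centre spring

### The job

Two glue-curing boxes of the same make stand on the bench. Swing the hood of the wider box, the one with the phone inside, up and back past the pull of its over-centre spring so that it stays fully open by itself, and let go. Leave the hood of the narrower box shut.

Things in the scene. Friction and masses are not known exactly. Their poses are not given: they have to be found in the camera images.
- wide_box_hood (a joint): Hood of the wider box: grey, clear top window, on a fixed white base; 110 mm deep, 180 wide, 105 tall shut; black phone inside. Angle in rad: 0 shut, grows as the handle edge swings up and over towards the hinge at the back, to a stop at 1.8. The spring pushes it shut below about 1.1 to 1.2 and fully open by itself above. Lifting takes 3 to 5 N at the handle.
- wide_box_handle (a point): Middle of its handle: a round steel bar 10 mm thick, 96 mm long between two end posts, level across the hood's front, 38 mm before the face (33 mm clear gap), 15 mm below the hood's top, 90 mm above the bench when shut. Turns with the hood: y along the bar; when shut x points from bar to hood, z up.
- wide_box_hinge (a point): Middle of the hood's hinge axis, at the back of the base, 50 mm above the bench. Axes fixed to the base: y along the hinge, x level from its front (handle side) to its back, z up. The bar circles this axis at 153 mm radius: shut, it is at x = -148, z = +40 mm from here; opening takes it up, then towards +x.
- narrow_box_hood (a joint): Hood of the narrower box: the same but 120 mm wide, a battery inside; same hinge, spring, handle and angles (0 shut). It stands on the other side of the soldering station, behind which fixed cables hang down from the shelf (x about 0.62, y 0 to 0.2, up to 0.6 high): keep the wrist clear of them. To be left shut.

How it is judged (in metres and radians):
At the end, for the whole second after the job is handed in: The wider box's hood stands open at 1.6 rad or more (its stop is 1.8), at rest and let go; the narrower box's hood is shut (within 0.1 rad) (value of joint wide_box_hood above 1.6 rad and velocity of joint wide_box_hood below 0.1 rad/s and value of joint narrow_box_hood below 0.1 rad); the robot touches nothing.
It fails at once if the narrower box's hood was opened (value of joint narrow_box_hood above 0.2 rad).
It also fails if it takes over 34 s, if anything falls off the work surface, if the arm or the gripper's body presses on something with over 40 N, if the wrist force passes 120 N, or if a joint passes its speed limit or range.

### The arm

A 6-joint arm with a two-finger parallel gripper is mounted at the origin on a cart in front of the work surface, level with it; the furniture and walls round the work are solid. World frame = base frame: x ahead of the robot, y to its left, z up, the work surface at z = 0. Lengths are in m, angles in degrees, forces in N, time in s.
With the tool pointing down it reaches from about 0.25 to 0.8 m from the base axis. Payload 8.5 kg.
Tool frame: the origin (TCP) lies on the centre line of the jaws, within the pads' length; the fingertips stand 8 mm ahead of it and the grasp point (between the pads) lies 11 mm behind it; z points along the fingers, y is the line along which they close (so a half turn about z gives the same grasp; the last joint's range is limited). The gripper opens to 85 mm and grips with 20 to 120 N. Pads are 22 mm wide; open, the fingers measure 114 mm over their backs; the gripper's body (76 mm by 85 mm) begins 54 mm behind the grasp point. The pads swing forward as they close: fully open they stand 13 mm farther back than shut.
Start: joints at [74.542, 13.648, -0.773, 75.585, 0, 90], TCP at [0.14, 0.506, 0.239] pointing down, gripper open.
Joint ranges: [-152.45, 152.45], [-59.26, 108.67], [-65.41, 83.53], [-104.44, 129.93], [-82.83, 76.93], [-180, 180]. Speed limits (degrees/s): [127.2, 127.2, 159.86, 180, 180, 180].

### API

Orientations are given as [roll, pitch, yaw] about the fixed x, y, z axes, in that order (R = Rz(yaw) Ry(pitch) Rx(roll)).
In Python, from station import arm gives the robot as it stands. Calls block until the motion is done:
- arm.move_to(position, orientation): joint-space move of the TCP to a pose.
- arm.move_l(position, attitude=None, v=0.15): straight line of the TCP; attitude=None keeps the orientation; v is the mean speed in m/s.
- arm.move_joints(angles): joint-space move.
- arm.ungrasp() and arm.close_gripper(grip_force=None): open the fingers fully, or close them until they stop; grip_force is the grip in N (None keeps the last).
- arm.wait(seconds).
- arm.inverse_kinematics(position, orientation): joint angles nearest the present ones, or None.
- arm.sense(): the state.
- arm.camera(name): name is "side" or "top"; returns (picture, depth): 420x560x3 uint8, blue, green, red; 420x560 float32, m along the optical axis (not along the pixel's ray), 0 where there is no reading.
- arm.camera_info(name): a dict with "mtx" (3x3 intrinsics, pixels), "k1" (the pictures are not rectified: a ray, as slopes to the right and down, at radius r is drawn at 1 + k1 r^2 times it, then the intrinsics apply), "camera_from_world" (4x4, takes a point from world to camera coordinates). Camera axes: x right, y down, z forward; pixel columns grow to the right and rows downward; lengths in m; the calibration is good to about 2 mm. A picture is of the moment at which its call begins. camera_info takes no time and is no camera call.
A pose or a line that the arm cannot do raises arm.Unreachable and nothing moves.
- arm.hand_in(): hands the job in; it is judged then, once.
The state is a dict: "time_s": time; "q": joint angles; "qvel": joint speeds; "effort": joint torques, N m; "tool_pos": TCP position; "eef_rot": TCP orientation; "ft_force": force on the tool from outside, world axes, zero at the start; "moment": the same for the moment, N m; "gripper_width": opening from 0.0 (shut) to 1.0 (fully open); "grip_force": force on a finger pad.
Only numpy, scipy, OpenCV 4.12 (cv2) and the standard library are available. Lean on these libraries where they do the work, as an engineer would, in place of code of your own. Each camera call takes 0.05 s, during which the arm holds its last target. There are 200 camera calls.

## Working session

There is one attempt and no reset: what is moved stays moved. The work goes in short steps, each a Python script; the robot and the scene stay as the last script left them, time stands still between calls to the robot, and variables do not carry over. Pictures are saved under pics/ and viewed, at most 10 in all, crops included, and the job is handed in when it is done.

```bash
mkdir -p pics; cat > h.py <<'E'
import numpy as np, cv2
from station import arm
def pt(name,depth,u,v):
    """world point of pixel from depth image"""
    c=arm.camera_info(name);K=np.array(c["mtx"]);T=np.array(c["camera_from_world"])
    d=np.array([(u-K[0,2])/K[0,0],(v-K[1,2])/K[1,1]]);s=d.copy()
    for _ in range(20): s=d/(1+c["k1"]*(s@s))
    z=depth[int(round(v)),int(round(u))]
    return (np.linalg.inv(T)@np.array([s[0]*z,s[1]*z,z,1]))[:3]
E
python3 - <<'E'
from h import *
for n in("side","top"):
    p,d=arm.camera(n);cv2.imwrite(f"pics/{n}0.png",p);np.save(n+"0.npy",d)
    print(n,arm.camera_info(n))
E
```

```text
side {'mtx': array([[445.41835733,   0.        , 282.33820137],
       [  0.        , 445.41835733, 204.49238403],
       [  0.        ,   0.        ,   1.        ]]), 'k1': -0.041071363119145284, 'camera_from_world': array([[ 0.96400831, -0.26583763, -0.00428222, -0.41264275],
       [-0.13631069, -0.48034748, -0.8664212 ,  0.18853865],
       [ 0.2282704 ,  0.83582095, -0.49929547,  0.83687107],
       [ 0.        ,  0.        ,  0.        ,  1.        ]])}
top {'mtx': array([[408.74749413,   0.        , 277.13332676],
       [  0.        , 408.74749413, 213.41361335],
       [  0.        ,   0.        ,   1.        ]]), 'k1': 0.002195209399912475, 'camera_from_world': array([[ 1.50863287e-04, -9.99920047e-01, -1.26442623e-02,
         8.57227661e-02],
       [-9.96661384e-01,  8.82005418e-04, -8.16413394e-02,
         4.98610068e-01],
       [ 8.16459642e-02,  1.26143646e-02, -9.96581564e-01,
         1.15317205e+00],
       [ 0.00000000e+00,  0.00000000e+00,  0.00000000e+00,
         1.00000000e+00]])}
```

View pics/side0.png

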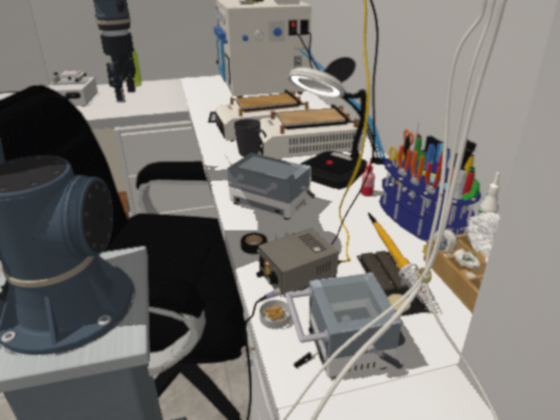

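View pics/top0.png

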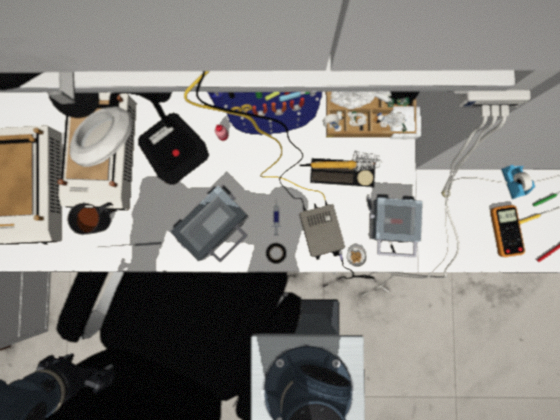

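The side view shows a box at (268,183) and another at (350,310). In the top view they are at (210,222), rotated, and (398,217). I'll enlarge both to tell which is the wider one.

```bash
python3 - <<'E'
import cv2
t=cv2.imread("pics/top0.png");s=cv2.imread("pics/side0.png")
f=lambda i,x,y,w,h,k,n:cv2.imwrite(n,cv2.resize(i[y:y+h,x:x+w],None,fx=k,fy=k,interpolation=cv2.INTER_CUBIC))
f(t,160,175,130,97,6,"pics/c1.png")
f(s,215,140,110,80,7,"pics/c2.png")
E
```

```text
(no output)
```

View pics/c1.png

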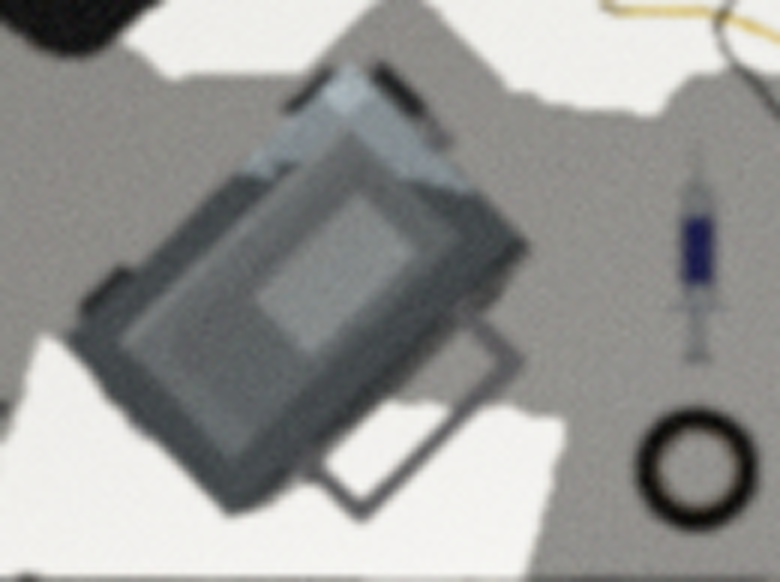

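View pics/c2.png

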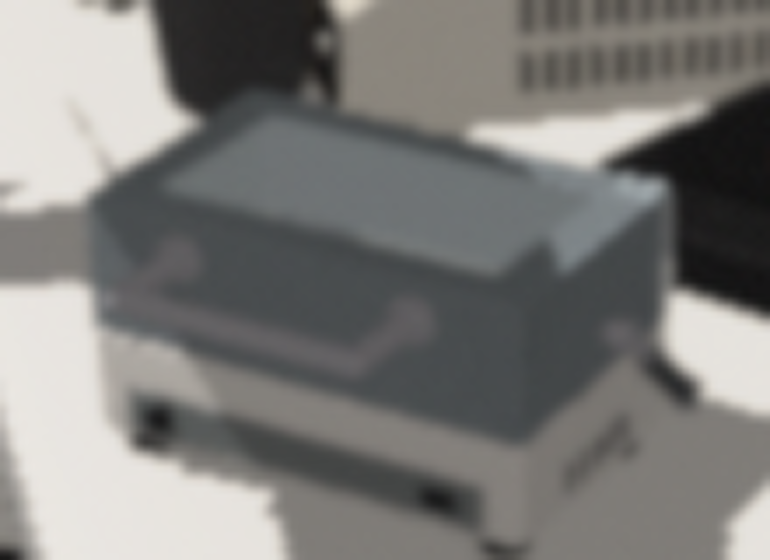

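The box on the left in the top view is the wide one (phone inside). Its bar ends are at top-crop (362,512) and (514,362), and side-crop (112,298) and (358,365). I'll triangulate those and the hood's top corners.

```bash
cat >> h.py <<'E'
def ray(n,u,v):
    c=arm.camera_info(n);D=np.array([c["k1"],0,0,0.])
    return cv2.undistortPoints(np.array([[[u,v]]],float),np.array(c["mtx"]),D)[0,0]
def tri(ut,us):
    P=[np.array(arm.camera_info(n)["camera_from_world"])[:3] for n in("top","side")]
    a,b=ray("top",*ut),ray("side",*us)
    X=cv2.triangulatePoints(P[0],P[1],a.reshape(2,1),b.reshape(2,1))[:,0];X=X[:3]/X[3]
    res=[(p@np.append(X,1))for p in P]
    return X,[np.abs(r[:2]/r[2]-q).max()*420 for r,q in zip(res,(a,b))]
E
python3 - <<'E'
from h import *
C=lambda p:((p[0]+.5)/6-.5+160,(p[1]+.5)/6-.5+175)
S=lambda p:((p[0]+.5)/7-.5+215,(p[1]+.5)/7-.5+140)
pairs={"barL":((362,512),(112,298)),"barR":((514,362),(358,367)),"frontL":((232,512),(95,200)),"frontR":((525,245),(525,298)),"backR":((350,70),(672,185)),"backL":((75,335),(255,92))}
R={}
for k,(a,b) in pairs.items():
    R[k],e=tri(C(a),S(b));print(k,R[k].round(4),np.round(e,2))
for a,b in(("barL","barR"),("frontL","frontR"),("backL","backR"),("frontL","backL"),("frontR","backR")):
    v=R[b]-R[a];print(a,b,np.linalg.norm(v).round(4),np.degrees(np.arctan2(v[1],v[0])).round(1))
d=np.load("top0.npy");print("depth: bar mid",[pt("top",d,*C(p)).round(4) for p in((438,437),(435,440),(441,434))],"top",pt("top",d,*C((150,400))).round(4))
print(((R["barL"]+R["barR"])/2).round(4))
E
```

```text
barL [0.3663 0.2384 0.0901] [0.64 0.67]
barR [0.4352 0.1707 0.088 ] [0.08 0.09]
frontL [0.3685 0.2939 0.1019] [0.06 0.06]
frontR [0.4885 0.1636 0.1096] [0.92 1.  ]
backR [0.567 0.243 0.105] [0.72 0.73]
backL [0.4444 0.3648 0.1054] [0.82 0.77]
barL barR 0.0966 -44.5
frontL frontR 0.1773 -47.3
backL backR 0.1728 -44.8
frontL backL 0.1039 43.0
frontR backR 0.1117 45.3
depth: bar mid [array([0.4014, 0.2035, 0.0972]), array([0.4001, 0.2051, 0.0956]), array([0.4027, 0.2022, 0.0973])] top [0.4178 0.3313 0.1017]
[0.4008 0.2045 0.0891]
```

```bash
cat >> h.py <<'E'
from scipy.spatial.transform import Rotation as Ro
yaw=np.radians(44.9);xh=np.array([np.cos(yaw),np.sin(yaw),0]);zh=np.array([0,0,1.])
bar0=np.array([.401,.2045,.090]);hinge=bar0+.148*xh-.04*zh
def bar(th):
    a=np.arctan2(.04,-.148)-th
    return hinge+.1533*(np.cos(a)*xh+np.sin(a)*zh)
def pose(g,p,sgn):
    """TCP pose with grasp point at g, tool pitched p deg below level along xh"""
    p=np.radians(p);u=np.cos(p)*xh-np.sin(p)*zh;n=sgn*(np.sin(p)*xh+np.cos(p)*zh)
    return g+.011*u,Ro.from_matrix(np.c_[np.cross(n,u),n,u]).as_euler("xyz",degrees=True),u
def pitch(th): return 32+(85-32)*th/1.72
E
python3 - <<'E'
from h import *
print(hinge,arm.sense()["time_s"])
for s in(1,-1):
    P,o,u=pose(bar0,32,s)
    for t,q in(("via",P-.1*u+[0,0,.08]),("pre",P-.1*u)):print(s,t,q.round(3),np.round(x,0) if (x:=arm.inverse_kinematics(q,o)) is not None else None)
    for th in np.linspace(0,1.72,6):
        P,o,u=pose(bar(th),pitch(th),s);x=arm.inverse_kinematics(P,o);print(s,th.round(2),P.round(3),None if x is None else np.round(x,0))
    x=arm.inverse_kinematics(P-.1*u,o);print("ret",x)
E
```

```text
[0.5058343  0.30896899 0.05      ] 0.1
1 via [0.348 0.151 0.217] [ -9. -25. -65.   7.  43.  54.]
1 pre [0.348 0.151 0.137] None
1 0.0 [0.408 0.211 0.084] None
1 0.34 [0.422 0.226 0.13 ] [ 15.  -4. -64. -14.  22.  69.]
1 0.69 [0.448 0.251 0.166] [ 21.  -5. -47.  14.  14.  71.]
1 1.03 [0.48  0.283 0.188] [ 26.   2. -29.  34.   8.  73.]
1 1.38 [0.515 0.319 0.192] [ 30.  12. -12.  51.   4.  75.]
1 1.72 [0.55  0.353 0.179] [32. 24.  5. 67.  1. 77.]
ret [32.0152587  21.64559145 16.28635935 79.7660504   1.11360808 77.1626616 ]
-1 via [0.348 0.151 0.217] [  -9.  -25.  -65.    7.   43. -126.]
-1 pre [0.348 0.151 0.137] None
-1 0.0 [0.408 0.211 0.084] None
-1 0.34 [0.422 0.226 0.13 ] [  15.   -4.  -64.  -14.   22. -111.]
-1 0.69 [0.448 0.251 0.166] [  21.   -5.  -47.   14.   14. -109.]
-1 1.03 [0.48  0.283 0.188] [  26.    2.  -29.   34.    8. -107.]
-1 1.38 [0.515 0.319 0.192] [  30.   12.  -12.   51.    4. -105.]
-1 1.72 [0.55  0.353 0.179] [  32.   24.    5.   67.    1. -103.]
ret [  32.0152587    21.64559145   16.28635935   79.7660504     1.11360808
 -102.8373384 ]
```

```bash
sed -i 's/^def pose(g,p,sgn):/def pose(g,p,sgn=1,lean=0):/; s/^    return g+.011\*u,Ro/    R=Ro.from_rotvec(np.radians(lean)*n*sgn);u=R.apply(u)\n    return g+.011*u,Ro/' h.py
python3 - <<'E'
from h import *
for lean in(-40,-30,-20,-10,0,10,20):
  for p in(30,35,40,45,50,55,60):
    P,o,u=pose(bar0,p,1,lean)
    r=[arm.inverse_kinematics(P-d*u,o) for d in(0,.03,.06,.09)]
    s="".join("01"[x is not None] for x in r)
    if s[:3]=="111":print(lean,p,s,[np.round(x,0).tolist() for x in(r[0],r[2])])
E
```

```text
-40 55 1111 [[54.0, 9.0, -62.0, -10.0, -45.0, 100.0], [62.0, 2.0, -58.0, 10.0, -48.0, 111.0]]
-40 60 1111 [[53.0, 9.0, -58.0, 0.0, -44.0, 100.0], [61.0, 2.0, -53.0, 18.0, -46.0, 110.0]]
-30 55 1111 [[46.0, 4.0, -64.0, -12.0, -31.0, 91.0], [53.0, -6.0, -61.0, 5.0, -34.0, 98.0]]
-30 60 1111 [[46.0, 3.0, -59.0, -2.0, -31.0, 91.0], [52.0, -5.0, -56.0, 14.0, -33.0, 98.0]]
-20 55 1111 [[37.0, -0.0, -64.0, -11.0, -15.0, 83.0], [40.0, -12.0, -61.0, 4.0, -17.0, 86.0]]
-20 60 1111 [[37.0, -0.0, -59.0, -1.0, -16.0, 83.0], [41.0, -10.0, -56.0, 13.0, -18.0, 86.0]]
-10 55 1111 [[27.0, -2.0, -62.0, -7.0, 1.0, 75.0], [26.0, -13.0, -59.0, 7.0, 1.0, 75.0]]
-10 60 1111 [[28.0, -2.0, -57.0, 3.0, -1.0, 75.0], [28.0, -11.0, -54.0, 16.0, -1.0, 75.0]]
0 50 1111 [[15.0, 0.0, -64.0, -10.0, 19.0, 66.0], [11.0, -11.0, -61.0, 5.0, 21.0, 63.0]]
0 55 1111 [[17.0, -1.0, -59.0, -0.0, 15.0, 67.0], [14.0, -10.0, -55.0, 14.0, 17.0, 64.0]]
0 60 1111 [[19.0, -0.0, -54.0, 9.0, 13.0, 67.0], [16.0, -9.0, -50.0, 21.0, 14.0, 65.0]]
10 45 1111 [[5.0, 5.0, -63.0, -9.0, 35.0, 57.0], [-2.0, -4.0, -59.0, 8.0, 39.0, 49.0]]
10 50 1111 [[8.0, 3.0, -58.0, 1.0, 31.0, 57.0], [1.0, -4.0, -54.0, 16.0, 34.0, 50.0]]
10 55 1111 [[10.0, 3.0, -54.0, 9.0, 28.0, 58.0], [4.0, -4.0, -50.0, 23.0, 30.0, 52.0]]
10 60 1111 [[12.0, 4.0, -49.0, 17.0, 25.0, 59.0], [7.0, -3.0, -45.0, 29.0, 26.0, 54.0]]
20 35 1111 [[-4.0, 14.0, -62.0, -11.0, 54.0, 43.0], [-13.0, 8.0, -57.0, 13.0, 57.0, 28.0]]
20 40 1111 [[-2.0, 11.0, -59.0, -2.0, 49.0, 44.0], [-10.0, 6.0, -53.0, 19.0, 52.0, 31.0]]
20 45 1111 [[-0.0, 10.0, -55.0, 7.0, 45.0, 45.0], [-8.0, 5.0, -50.0, 24.0, 47.0, 34.0]]
20 50 1111 [[2.0, 9.0, -51.0, 14.0, 41.0, 46.0], [-5.0, 4.0, -46.0, 29.0, 43.0, 37.0]]
20 55 1111 [[4.0, 9.0, -47.0, 21.0, 38.0, 47.0], [-2.0, 4.0, -43.0, 35.0, 39.0, 40.0]]
20 60 1111 [[6.0, 9.0, -43.0, 27.0, 34.0, 49.0], [1.0, 5.0, -39.0, 40.0, 35.0, 43.0]]
```

```bash
cat >> h.py <<'E'
LEAN,P0,P1,TH=12,44,85,1.72
def hold(th,back=0.):
    f=th/TH; P,o,u=pose(bar(th),P0+(P1-P0)*f,1,LEAN*(1-f))
    return P-(.005+back)*u,o
def st(tag):
    s=arm.sense();print(tag,round(s["time_s"],2),np.round(s["tool_pos"],4),np.round(s["ft_force"],1),"w",round(s["gripper_width"],3),"g",round(s["grip_force"],1))
E
python3 - <<'E'
from h import *
d=np.load("top0.npy")
print("station",[pt("top",d,*p).round(3) for p in((305,215),(311,252),(338,248))])
v,o=hold(0,.09)
print([arm.inverse_kinematics(*hold(t)) is not None for t in np.linspace(0,TH,9)])
arm.move_to(v+[0,0,.09],o);st("via")
arm.move_l(v,v=.12);st("pre")
p,_=arm.camera("side");cv2.imwrite("pics/pre.png",cv2.resize(p[80:290,130:410],None,fx=2.8,fy=2.8))
E
```

```text
station [array([0.49 , 0.008, 0.07 ]), array([ 0.389, -0.007,  0.072]), array([ 0.4  , -0.081,  0.07 ])]
[True, True, True, True, True, True, True, True, True]
via 1.89 [0.3717 0.1507 0.2373] [-0.3 -1.   0.2] w 1.0 g 0.0
pre 2.79 [0.3718 0.1506 0.1475] [0.5 1.  0.3] w 1.002 g 0.0
```

View pics/pre.png

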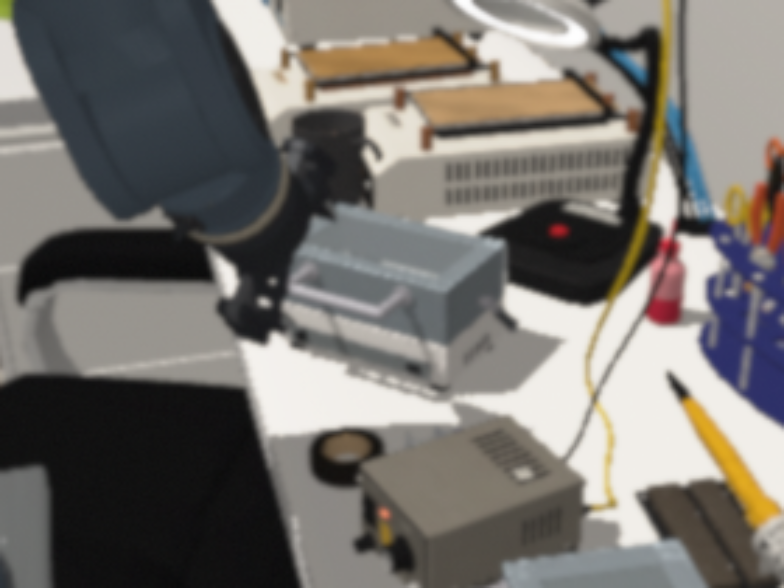

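The arm is at the pre-grasp pose. The open fingers (around crop (250,320) and (320,210)) straddle the bar's line at (350,300), and nothing is touching. Next I approach and grasp.

```bash
python3 - <<'E'
from h import *
P,o=hold(0)
arm.move_l(P,o,v=.06);st("at bar")
arm.close_gripper(30);st("closed")
p,_=arm.camera("side");cv2.imwrite("pics/grip.png",cv2.resize(p[130:230,190:330],None,fx=5.6,fy=5.6,interpolation=cv2.INTER_CUBIC))
E
```

```text
at bar 4.49 [0.4032 0.2083 0.0861] [0.2 0.3 0.2] w 1.0 g 0.0
closed 5.17 [0.4031 0.2083 0.086 ] [-2.  -1.5  2.7] w 0.095 g 29.2
```

View pics/grip.png

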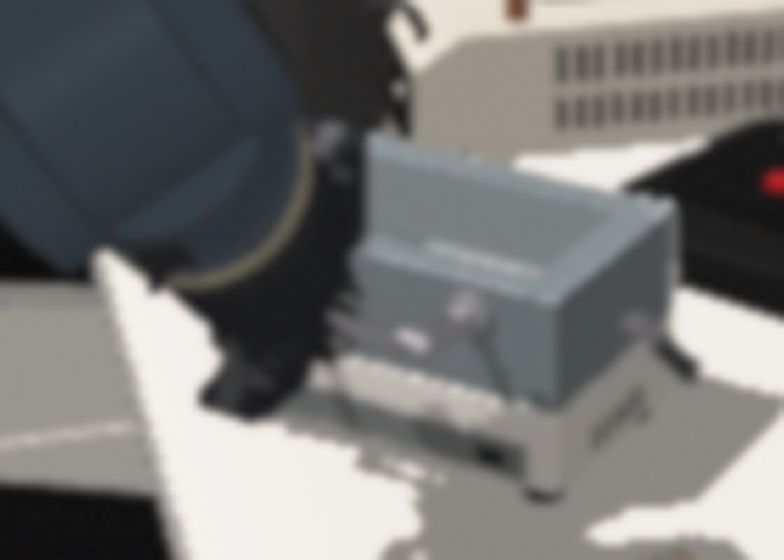

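The fingers hold the bar at about crop (335,330). The width is 0.095, about 8 mm for the 10 mm bar, and forces are low. Now I swing the hood along the arc with force guards.

```bash
python3 - <<'E'
from h import *
for th in np.linspace(0,TH,13)[1:]:
    P,o=hold(th);arm.move_l(P,o,v=.07);st(round(th,2))
    s=arm.sense()
    if np.linalg.norm(s["ft_force"])>40 or s["gripper_width"]<.05:print("stop");break
p,_=arm.camera("side");cv2.imwrite("pics/open.png",p)
E
```

```text
0.14 5.67 [0.4079 0.2129 0.106 ] [ 0.9 -3.4 -4. ] w 0.1 g 30.0
0.29 6.13 [0.4149 0.2197 0.1252] [-1.8 -7.3 -0. ] w 0.101 g 30.5
0.43 6.59 [0.4242 0.2286 0.143 ] [-1.7 -7.9  2.2] w 0.098 g 30.8
0.57 7.05 [0.435  0.2391 0.1587] [-2.7 -9.9  6.1] w 0.102 g 31.2
0.72 7.51 [0.4474 0.2511 0.172 ] [-0.2 -9.1  5.5] w 0.104 g 31.0
0.86 7.97 [0.4609 0.2643 0.1828] [ 1.5 -8.   5.2] w 0.101 g 30.9
1.0 8.43 [0.4752 0.2784 0.1907] [ 2.1 -6.9  5. ] w 0.102 g 30.8
1.15 8.88 [0.4903 0.2933 0.1955] [ 4.4 -4.5  4.6] w 0.104 g 30.7
1.29 9.34 [0.5058 0.3086 0.1972] [ 4.2 -4.2  4.1] w 0.099 g 30.7
1.43 9.8 [0.5213 0.3238 0.1958] [ 5.8 -3.1  4.3] w 0.104 g 30.6
1.58 10.26 [0.5365 0.3387 0.1912] [ 5.9 -2.7  1.8] w 0.102 g 30.6
1.72 10.72 [0.5511 0.353  0.1835] [ 6.3 -1.7  2. ] w 0.101 g 30.6
```

View pics/open.png

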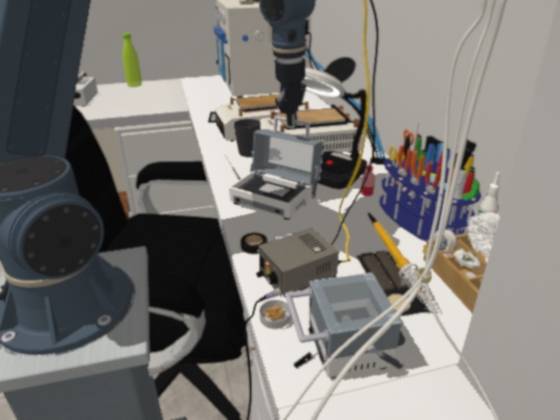

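The hood stands open at (285,160) with the gripper still on the bar at (290,125). The narrow box at (350,315) is shut. Next I release and back off along the tool axis.

```bash
python3 - <<'E'
from h import *
arm.ungrasp();arm.wait(.4);st("released")
P,o=hold(TH,.13);arm.move_l(P,o,v=.1);arm.wait(.8);st("clear")
p,_=arm.camera("side");cv2.imwrite("pics/end.png",cv2.resize(p[60:360,190:430],None,fx=2,fy=2))
E
```

```text
released 11.89 [0.5498 0.3528 0.1844] [ 0.7 -0.5 -0.5] w 0.997 g 0.0
clear 14.14 [0.5418 0.3448 0.3139] [-1.1 -0.2 -0.6] w 1.001 g 0.0
```

View pics/end.png

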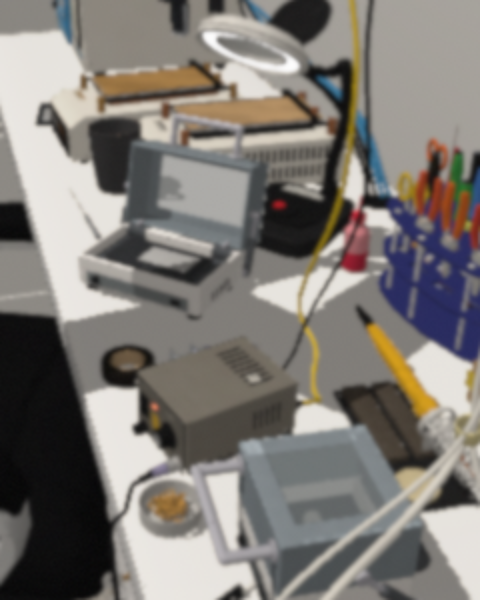

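The wide hood stands fully open by itself (crop (200,195)), with its bar free at (205,130). The narrow hood is shut and the gripper is clear, so I'm handing in.

```bash
python3 -c "
from station import arm
print(arm.hand_in())"
```

```text
the job is handed in; nothing more can be done
None
```

The wide box's hood was swung open past its spring, stands open by itself and is released, the narrow box's hood is still shut in the last picture, and the job was handed in at about 14 s; no verdict came back.

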